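# Let one can out of the lever hopper

### The arm

A 6-joint arm with a two-finger parallel gripper is mounted at the origin on the work surface. World frame = base frame: x ahead of the robot, y to its left, z up, the work surface at z = 0. Lengths are in mm, angles in rad, forces in N, time in s.
With the tool pointing down it reaches from about 375 to 750 mm from the base axis. Payload 9 kg.
Tool frame: the origin (TCP) lies at the very end of the fingers, on their centre line; the grasp point (between the pads) lies 19 mm behind it; z points along the fingers, y is the line along which they close (so a half turn about z gives the same grasp; the last joint's range is limited). The gripper opens to 85 mm and grips with 20 to 120 N. Pads are 22 mm wide; open, the fingers measure 114 mm over their backs; the gripper's body (76 mm by 85 mm) begins 54 mm behind the grasp point. The pads swing forward as they close: fully open they stand 13 mm farther back than shut.
Start: joints at [0.987, 0.104, 0.097, 1.564, 0, 1.353], TCP at [214.624, 560.333, 231.331] pointing down, gripper open.
Joint ranges: [-2.99, 2.99], [-0.84, 1.86], [-1.1, 1.16], [-1.84, 2.11], [-1.51, 1.56], [-3.14, 3.14]. Speed limits (rad/s): [2.22, 2.22, 2.57, 3.14, 3.14, 3.14].

### API

Orientations are given as a 3x3 rotation matrix whose columns are the frame's x, y, z axes.
In Python, from rig import telemetry, eyes, robot gives the robot as it stands. The module is installed in compiled form; this text tells all that it offers.
- The arm moves only by the shell command python3 -m crank 'ROWS' [FORCE]. ROWS is JSON, a list of rows, each a list of 3 entries, a list of its own where there are three numbers: the shift along the tool's x, y, z in m, then the turn, a rotation vector about the tool's x, y, z in degrees, then the opening, from 0 (shut) to 1 (fully open). A call has exactly 8 rows; each row shifts and turns the commanded pose from where the row before left it, along the tool's axes as they then stand; what a row does not reach is not made up. A row lasts 1/12 s, in which the tool goes at most 41.7 mm and 7.16 degrees, less where a joint would pass 70% of its speed; a pose out of reach is approached as far as the arm can. A call with a gripper value outside its range is refused whole. The fingers move at their own pace and stop on an object; FORCE is the grip in N (left out, the last holds). Time passes only in rows, so rows that do not move let the fingers close, or fill a call up. It gives the time, the measured TCP pose, the force, the opening and the grip force at its end, in the units of the state.
- telemetry.sense(): the state, without advancing time (a new reading comes with each control period).
- eyes.get_image(name): name is "scene" or "top"; returns a dict with "pixels" (480x640x3 uint8, blue, green, red), "depth" (480x640 float32, mm along the optical axis (not along the pixel's ray), 0 where there is no reading), "intrinsics" (3x3 intrinsics, pixels), "world_from_camera" (4x4, takes a point from camera to world coordinates). Camera axes: x right, y down, z forward; pixel columns grow to the right and rows downward; lengths in mm; the calibration is good to about 2 mm. A picture is of the moment at which its call begins.
- robot.sign_off(): hands the job in; it is judged then, once.
Trained networks look in a picture, given as the dict that the camera call returned (one of the last four; its "shot" number tells which), for a name from the list of things; names that differ only in an ending like _2 or _b are one class to them, and where a whole thing is asked for, a point or a joint stands for the part that bears it (a point fixed in the world has none). Each returns a list of dicts, best first, with "score" (0 to 1); they miss things now and then, are a little off and sometimes report something else, mostly with a low value. They report only what shows in the picture. A call takes as long as a camera call. They do not tell look-alikes from the thing itself.
- eyes.search_frame(picture, query): "box" ([centre column, centre row, width, height] in pixels, round what is visible of it).
The state is a dict: "time": time; "joints": joint angles; "joint_vel": joint speeds; "joint_efforts": joint torques, N m; "tcp_pos": TCP position; "ee_rot": TCP orientation; "contact_force": force on the tool from outside, world axes, zero at the start; "moment": the same for the moment, N m; "width": opening from 0.0 (shut) to 1.0 (fully open); "finger_force": force on a finger pad.
Only numpy, scipy, OpenCV 4.12 (cv2) and the standard library are available. Lean on these libraries where they do the work, as an engineer would, in place of code of your own. Each camera call takes 0.05 s, during which the arm holds its last target. There are 200 camera calls.

### The job

Press the paddle lever of the can hopper all the way down so that its lid swings wide open and the can rolls out into the hopper's catch tray, then let the lever up slowly, taking two seconds or more, so that the lid eases shut and does not slam, and finish clear of it. Work by the paddle alone with shut fingers: do not touch the lid or the can, grasp nothing, and leave the can crusher and everything else on the table as it is.

Things in the scene. Friction and masses are not known exactly. Their poses are not given: they have to be found in the camera images.
- hopper: Can hopper: grey sheet-metal chute, 138 mm wide (y), 165 high, fixed, left or right, turned up to 0.25 rad. Origin on the table under the lid hinge; x from lever side to tray, z up. Wall on the lever side at x = -58 mm, open throat behind it, floor sloping down along +x to a catch tray (x 60 to 168, walls 90 high). Lever shaft along y at x = -70, z = 125. Link bar out to y = -92.
- lever_pad (a point): Centre of the top face of the lever's flat black paddle: 44 mm along the arm, 44 across (hopper y), 6 thick, 130 out from the shaft, towards the robot. In the hopper frame at x = -184, z = 187 mm at rest (arm sloping up 0.475 rad to the paddle), x = -187, z = 68 fully down (sloping down as much), out to x = -200 between. Moves with the lever; free space above and below it.
- lever (a joint): Lever angle, rad: 0 at rest (paddle up), grows as the paddle is pressed down, hard stop at 0.95. A spring returns it: about 4 N at the paddle to start, 7 N at the stop. Let go, it snaps back in a fraction of a second and slams the lid.
- lid (a joint): Angle, rad, of the steel lid, a flap 115 mm long, 146 wide, hinged along y at z = 165 mm and sloping down to the tray; linked to the lever one to one: 0 shut, 0.95 wide open (about level). The can passes from about 0.65. Shutting faster than 1.2 rad/s counts as a slam (letting the paddle up at 0.15 m/s); 0.03 to 0.05 m/s at the paddle is a good pace.
- can: Aluminium drinks can, 66 mm diameter, 111 long, about 30 g, lying across the chute (axis along hopper y) against the inside of the lid. Origin at its centre: near x = -5, z = 109 mm in the hopper frame at the start; x = 135, z = 79 when it lies in the tray against the end wall. Once the lid is wide open it rolls there by itself within about a second.
- crusher: Bystander: aluminium can crusher fixed to the table on the other side, base 240 x 100 mm, 100 mm high, with an upright lever. Origin under the centre of its base.
- crusher_lever (a joint): Bystander: the crusher's own spring lever, rad, 0 upright at rest; not to be used.
- crusher_grip (a point): Bystander: top of the crusher's lever handle, 218 mm above the table.
- jar0: Bystander: amber glass jar, 68 mm diameter, 95 mm high, between the hopper and the crusher, nearer the robot. Origin under its centre.
- jar1: Bystander: amber glass jar of the same size, at the robot's left.
- scoop: Bystander: red plastic scoop, 190 mm long, 70 mm wide, 47 mm high, at the robot's right. Origin on the table where the bowl meets the handle.
- flat0: Bystander: flattened yellow detergent bottle, 110 x 68 x 20 mm, number 1 from the right in the row in front of the robot. Origin under its centre.
- flat1: Bystander: flattened yellow detergent bottle, 110 x 68 x 20 mm, number 2 from the right in the row in front of the robot. Origin under its centre.
- flat2: Bystander: flattened yellow detergent bottle, 110 x 68 x 20 mm, number 3 from the right in the row in front of the robot. Origin under its centre.
- flat3: Bystander: flattened yellow detergent bottle, 110 x 68 x 20 mm, number 4 from the right in the row in front of the robot. Origin under its centre.
Not all that is in view belongs to the job. Leave any green look-alike of the can alone.

How it is judged (in metres and radians):
On the way, in this order (a step that is already met when the one before it is completed fails the run):
1. the fingers press the lever down and the lid stands wide open (over 0.8 rad) (value of joint lid above 0.8 rad and contact force between the fingers and lever above 0.5 N), for 0.2 s.
2. the can lies in the catch tray and the lid is shut (value of joint lid below 0.05 rad and x of can in the frame of hopper between 0.115 and 0.15 m and z of can in the frame of hopper below 0.095 m and y of can in the frame of hopper between -0.03 and 0.03 m and linear speed of can below 0.05 m/s), for 0.2 s.
At the end, for the whole second after the job is handed in: The can lies still in the catch tray (centre 115 to 150 mm along x from the hopper's origin, within 30 mm of its middle line, lower than 95 mm), the lid is shut and the lever is up (both under 0.05 rad), and the crusher's lever is at rest (under 0.1 rad) (all of step 2 and value of joint lever below 0.05 rad and value of joint crusher_lever below 0.1 rad); the robot touches nothing.
It fails at once if the lid slams: it swings shut faster than 1.2 rad/s (velocity of joint lid below -1.2 rad/s).
It fails at once if the robot touches the lid (contact force between any of the fingers, the arm and lid above 0.5 N).
It fails at once if the robot touches the can, or the can is lifted (contact force between any of the fingers, the arm and can above 0.3 N or z of can in the frame of hopper above 0.14 m).
It fails at once if the crusher's lever is pulled (value of joint crusher_lever above 0.15 rad).
It fails at once if a bystander is moved by more than 20 mm or lifted (distance of any of jar0, jar1, scoop, flat0, flat1, flat2, flat3 from where it was at the start of the episode above 0.02 m).
It also fails if it takes over 38 s, if anything falls off the work surface, if the arm or the gripper's body presses on something with over 40 N, if the wrist force passes 120 N, or if a joint passes its speed limit or range.

## Working session

There is one attempt and no reset: what is moved stays moved. The work goes in short steps, Python scripts to look and compute and a shell command to move; the robot and the scene stay as the last step left them, time stands still between calls to the robot, and variables do not carry over. Pictures are saved under pics/ and viewed, at most 10 in all, crops included, and the job is handed in when it is done.

```bash
mkdir -p pics; python3 - <<'E'
from rig import telemetry, eyes
import cv2,numpy as np
s=telemetry.sense();print(s['time'],s['tcp_pos'],np.round(s['ee_rot'],3).tolist(),s['width'])
for n in('scene','top'):
    p=eyes.get_image(n);cv2.imwrite(f'pics/{n}0.png',p['pixels']);np.savez(f'{n}0.npz',d=p['depth'],K=p['intrinsics'],T=p['world_from_camera'],c=p['pixels'])
    for q in('hopper','lever_pad','can','crusher','jar0'):
        print(n,q,[(np.round(b['box']).tolist(),round(b['score'],2)) for b in eyes.search_frame(p,q)][:4])
E
```

```text
0.0 [214.41637796 560.04076996 230.52372786] [[-0.934, 0.358, -0.001], [0.358, 0.934, -0.001], [0.0, -0.001, -1.0]] 0.997943305941594
scene hopper [([244.0, 318.0, 106.0, 187.0], 0.82)]
scene lever_pad [([208.0, 270.0, 42.0, 88.0], 0.58)]
scene can [([170.0, 306.0, 41.0, 44.0], 0.71)]
scene crusher [([421.0, 270.0, 85.0, 141.0], 0.64)]
scene jar0 [([492.0, 212.0, 28.0, 38.0], 0.92), ([327.0, 264.0, 26.0, 37.0], 0.73)]
top hopper [([415.0, 207.0, 86.0, 143.0], 0.95), ([424.0, 228.0, 53.0, 95.0], 0.23)]
top lever_pad [([425.0, 228.0, 50.0, 94.0], 0.96)]
top can [([412.0, 205.0, 46.0, 21.0], 0.88), ([460.0, 255.0, 36.0, 50.0], 0.62)]
top crusher [([247.0, 194.0, 44.0, 91.0], 0.92)]
top jar0 [([138.0, 247.0, 38.0, 23.0], 0.75)]
```

View pics/scene0.png

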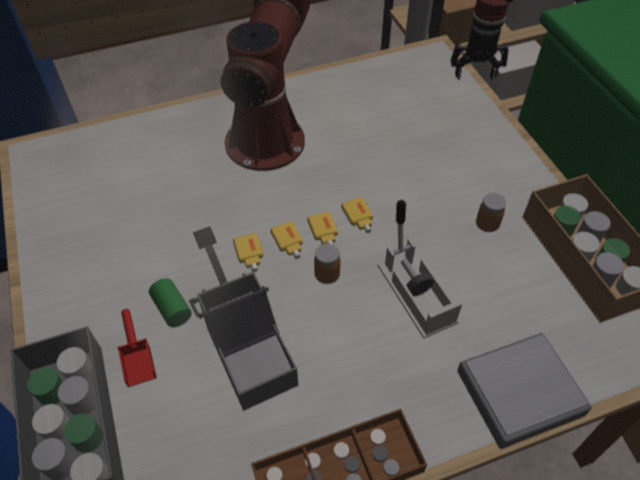

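View pics/top0.png

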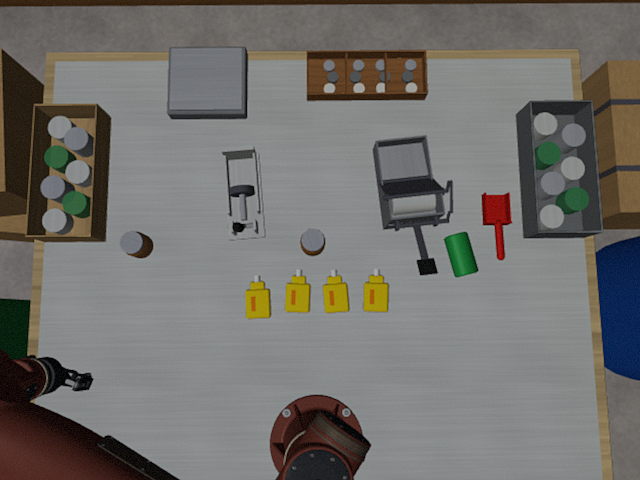

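The scene picture shows the paddle at about (205,238) and the top picture shows it at (427,267), on the hopper's robot side. What could be mistaken for it in the top view:
- **Crusher lever:** (237,228), upright with a black grip.
- **Link bar:** (449,198).
- **Green look-alike can:** (461,255). The real can is inside the chute at (415,205).

I choose the flat black square at (427,267) and will check it in a crop.

```bash
cat > loc.py <<'E'
import numpy as np,cv2
def pts(n):
    z=np.load(n+'.npz');d=z['d'];v,u=np.mgrid[:480,:640];K=z['K']
    P=np.stack([(u-K[0,2])/K[0,0]*d,(v-K[1,2])/K[1,1]*d,d,np.ones_like(d)],-1)@z['T'].T
    P[d==0]=np.nan
    return P[...,:3],z['c']
E
python3 - <<'E'
from loc import *
for n,(u0,u1,v0,v1) in(('top0',(410,445,250,285)),('scene0',(188,222,222,255))):
    P,c=pts(n);m=np.zeros(c.shape[:2],bool);m[v0:v1,u0:u1]=1
    z=P[...,2];m&=(z>165)&(z<215)
    Q=P[m]; print(n,len(Q),Q.mean(0).round(1),np.median(Q,0).round(1),Q.min(0).round(1),Q.max(0).round(1))
    print(' rect',cv2.minAreaRect(Q[:,:2].astype(np.float32)), 'plane z grad',np.linalg.lstsq(np.c_[Q[:,:2]-Q[:,:2].mean(0),np.ones(len(Q))],Q[:,2],rcond=None)[0].round(3))
P,c=pts('top0')
m=np.zeros(c.shape[:2],bool);m[125:240,365:450]=1
for lo,hi in((80,97),(150,172)):
    mm=m&(P[...,2]>lo)&(P[...,2]<hi);print(lo,mm.sum(),cv2.minAreaRect(P[mm][:,:2].astype(np.float32)))
for v in range(225,276,5):
    r=[(u,P[v,u].round().tolist()) for u in range(405,445) if P[v,u,2]>60];print(v,r[::4])
cv2.imwrite('pics/crop.png',cv2.resize(c[120:290,360:480],None,fx=3.5,fy=3.5,interpolation=cv2.INTER_CUBIC))
E
```

```text
top0 360 [ 452.6 -271.2  185.2] [ 450.9 -270.6  186. ] [ 425.6 -294.8  165.2] [ 489.9 -249.8  203.5]
 rect ((458.21002197265625, -271.6700134277344), (64.27631378173828, 43.80722427368164), 2.5303187370300293) plane z grad [-5.08000e-01 -4.90000e-02  1.85247e+02]
scene0 415 [ 454.  -272.2  183.1] [ 452.6 -271.7  183. ] [ 426.  -295.6  165.5] [ 490.2 -249.2  198.7]
 rect ((458.8933410644531, -271.2994689941406), (62.565673828125, 44.1358642578125), 6.821516513824463) plane z grad [-4.62000e-01 -7.80000e-02  1.83083e+02]
80 637 ((688.2735595703125, -247.39108276367188), (234.1238555908203, 146.98086547851562), 6.323625087738037)
150 637 ((583.3377685546875, -259.8516540527344), (128.75119018554688, 165.79119873046875), 5.767031669616699)
225 [(405, [559.0, -231.0, 130.0]), (409, [559.0, -242.0, 128.0]), (413, [558.0, -251.0, 133.0]), (417, [558.0, -262.0, 131.0]), (421, [559.0, -272.0, 129.0]), (425, [559.0, -283.0, 125.0]), (429, [558.0, -292.0, 133.0]), (436, [556.0, -308.0, 142.0])]
230 [(414, [546.0, -253.0, 131.0]), (418, [545.0, -263.0, 134.0])]
235 [(416, [530.0, -255.0, 147.0]), (420, [530.0, -265.0, 148.0])]
240 [(417, [518.0, -257.0, 147.0]), (421, [517.0, -266.0, 155.0])]
245 [(418, [504.0, -257.0, 158.0]), (422, [502.0, -266.0, 168.0])]
250 [(419, [491.0, -259.0, 161.0]), (423, [490.0, -267.0, 169.0])]
255 [(421, [477.0, -261.0, 174.0]), (425, [477.0, -271.0, 174.0])]
260 [(417, [464.0, -250.0, 177.0]), (421, [464.0, -259.0, 182.0]), (425, [464.0, -270.0, 179.0]), (429, [464.0, -279.0, 178.0]), (433, [463.0, -288.0, 182.0])]
265 [(418, [451.0, -251.0, 186.0]), (422, [451.0, -261.0, 183.0]), (426, [451.0, -271.0, 183.0]), (430, [451.0, -280.0, 184.0]), (434, [450.0, -289.0, 189.0])]
270 [(419, [439.0, -252.0, 189.0]), (423, [438.0, -262.0, 189.0]), (427, [438.0, -270.0, 194.0]), (431, [438.0, -280.0, 195.0]), (435, [438.0, -290.0, 196.0])]
275 [(420, [426.0, -253.0, 194.0]), (424, [426.0, -262.0, 198.0])]
```

View pics/crop.png

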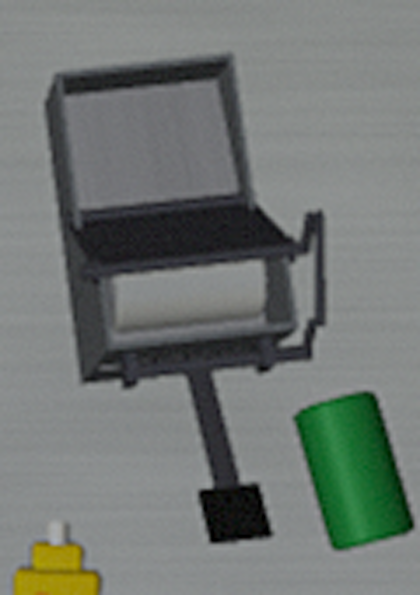

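The crop shows the black square paddle at crop (235,513) on the hopper's arm, so the choice is right. Its centre is at about (446, -271, 187) and the hopper yaw is about +0.11. I raise the tool, turn it -27.2° and shut the fingers first, because the crusher's grip is on the way.

```bash
python3 -m crank '[[[0,0,-0.015],[0,0,-3.4],0],[[0,0,-0.015],[0,0,-3.4],0],[[0,0,-0.015],[0,0,-3.4],0],[[0,0,-0.015],[0,0,-3.4],0],[[0,0,-0.015],[0,0,-3.4],0],[[0,0,-0.015],[0,0,-3.4],0],[[0,0,-0.015],[0,0,-3.4],0],[[0,0,-0.015],[0,0,-3.4],0]]' 40
python3 -m crank '[[[-0.0087,-0.0268,0],[0,0,0],0],[[-0.0087,-0.0268,0],[0,0,0],0],[[-0.0087,-0.0268,0],[0,0,0],0],[[-0.0087,-0.0268,0],[0,0,0],0],[[-0.0087,-0.0268,0],[0,0,0],0],[[-0.0087,-0.0268,0],[0,0,0],0],[[-0.0087,-0.0268,0],[0,0,0],0],[[-0.0087,-0.0268,0],[0,0,0],0]]'
```

```text
time: 1.27
tcp_pos: [214.6, 560.3, 352.1]
ee_rot: [[-0.994, -0.112, 0.0], [-0.112, 0.994, 0.0], [-0.0, 0.0, -1.0]]
contact_force: [0.1, -0.4, 0.1]
width: -0.001
finger_force: 0.0
time: 1.93
tcp_pos: [307.4, 353.5, 351.4]
ee_rot: [[-0.994, -0.109, 0.0], [-0.109, 0.994, 0.0], [-0.001, 0.0, -1.0]]
contact_force: [-0.6, 0.8, 0.5]
width: 0.001
finger_force: 0.0
```

```bash
python3 -m crank '[[[-0.0087,-0.0268,0],[0,0,0],0],[[-0.0087,-0.0268,0],[0,0,0],0],[[-0.0087,-0.0268,0],[0,0,0],0],[[-0.0087,-0.0268,0],[0,0,0],0],[[-0.0087,-0.0268,0],[0,0,0],0],[[-0.0087,-0.0268,0],[0,0,0],0],[[-0.0087,-0.0268,0],[0,0,0],0],[[-0.0087,-0.0268,0],[0,0,0],0]]'
python3 -m crank '[[[0,-0.0265,0],[0,0,0],0],[[0,-0.0265,0],[0,0,0],0],[[0,-0.0265,0],[0,0,0],0],[[0,-0.0265,0],[0,0,0],0],[[0,-0.0265,0],[0,0,0],0],[[0,-0.0265,0],[0,0,0],0],[[0,-0.0265,0],[0,0,0],0],[[0,-0.0265,0],[0,0,0],0]]'
python3 -m crank '[[[0,-0.0265,0],[0,0,0],0],[[0,-0.0265,0],[0,0,0],0],[[0,-0.0265,0],[0,0,0],0],[[0,-0.0265,0],[0,0,0],0],[[0,-0.0265,0],[0,0,0],0],[[0,-0.0265,0],[0,0,0],0],[[0,-0.0265,0],[0,0,0],0],[[0,-0.0265,0],[0,0,0],0]]'
```

```text
time: 2.6
tcp_pos: [399.9, 147.9, 351.6]
ee_rot: [[-0.994, -0.109, 0.001], [-0.109, 0.994, 0.0], [-0.001, 0.0, -1.0]]
contact_force: [0.1, 0.3, 0.3]
width: 0.004
finger_force: 0.0
time: 3.27
tcp_pos: [422.6, -62.9, 351.5]
ee_rot: [[-0.994, -0.109, 0.001], [-0.109, 0.994, -0.0], [-0.001, -0.0, -1.0]]
contact_force: [0.6, 0.8, 0.3]
width: -0.004
finger_force: 0.0
time: 3.93
tcp_pos: [445.7, -273.7, 351.4]
ee_rot: [[-0.994, -0.109, 0.0], [-0.109, 0.994, -0.0], [-0.0, -0.0, -1.0]]
contact_force: [0.8, 0.9, -0.0]
width: -0.002
finger_force: 0.0
```

```bash
python3 -m crank '[[[0,0.0003,0.0175],[0,0,0],0],[[0,0.0003,0.0175],[0,0,0],0],[[0,0.0003,0.0175],[0,0,0],0],[[0,0.0003,0.0175],[0,0,0],0],[[0,0.0003,0.0175],[0,0,0],0],[[0,0.0003,0.0175],[0,0,0],0],[[0,0.0003,0.0175],[0,0,0],0],[[0,0.0003,0.0175],[0,0,0],0]]'
python3 - <<'E'
from rig import eyes
import cv2
p=eyes.get_image('scene');cv2.imwrite('pics/s1.png',cv2.resize(p['pixels'][170:330,130:290],None,fx=3.5,fy=3.5,interpolation=2))
E
```

```text
time: 4.6
tcp_pos: [445.4, -269.8, 210.5]
ee_rot: [[-0.994, -0.109, 0.0], [-0.109, 0.994, -0.0], [-0.0, -0.0, -1.0]]
contact_force: [-0.1, -1.0, 0.2]
width: -0.002
finger_force: 0.0
```

View pics/s1.png

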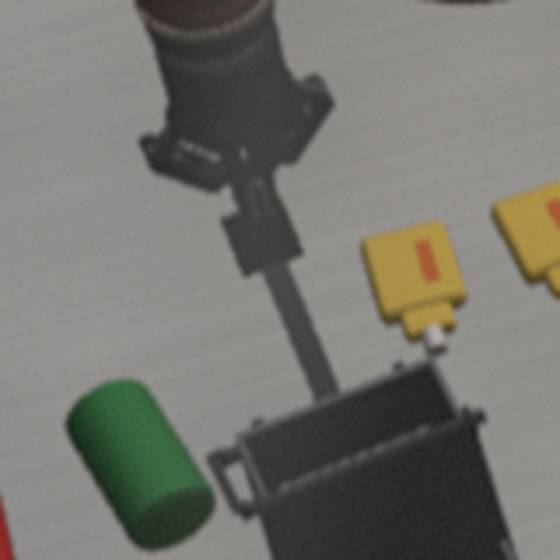

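The fingertip is over the paddle's centre at crop (260,215). I now press along the paddle's arc.

```bash
python3 -m crank '[[[0,0,0.008],[0,0,0],0],[[0,0,0.008],[0,0,0],0],[[0.004,0,0.008],[0,0,0],0],[[0.003,0,0.008],[0,0,0],0],[[0.002,0,0.008],[0,0,0],0],[[0.002,0,0.008],[0,0,0],0],[[0.001,0,0.008],[0,0,0],0],[[0.001,0,0.008],[0,0,0],0]]'
```

```text
time: 5.32
tcp_pos: [432.0, -271.7, 146.9]
ee_rot: [[-0.994, -0.108, -0.0], [-0.108, 0.994, -0.001], [0.001, -0.001, -1.0]]
contact_force: [-3.3, -0.8, 5.3]
width: -0.0
finger_force: 2.3
```

```bash
python3 -m crank '[[[0.001,0,0.0075],[0,0,0],0],[[0,0,0.0075],[0,0,0],0],[[0,0,0.0075],[0,0,0],0],[[-0.001,0,0.0075],[0,0,0],0],[[-0.001,0,0.0075],[0,0,0],0],[[-0.001,0,0.007],[0,0,0],0],[[-0.002,0,0.006],[0,0,0],0],[[-0.002,0,0.005],[0,0,0],0]]'
```

```text
time: 5.98
tcp_pos: [437.4, -270.9, 90.9]
ee_rot: [[-0.994, -0.108, -0.002], [-0.108, 0.994, -0.0], [0.002, -0.0, -1.0]]
contact_force: [-7.7, -1.4, 5.0]
width: 0.001
finger_force: 3.4
```

```bash
python3 -m crank '[[[-0.001,0,0.003],[0,0,0],0],[[-0.001,0,0.003],[0,0,0],0],[[-0.001,0,0.003],[0,0,0],0],[[-0.001,0,0.003],[0,0,0],0],[[-0.001,0,0.002],[0,0,0],0],[[0,0,0.002],[0,0,0],0],[[0,0,0.001],[0,0,0],0],[[0,0,0],[0,0,0],0]]'
```

```text
time: 6.65
tcp_pos: [443.1, -270.3, 74.5]
ee_rot: [[-0.994, -0.108, -0.0], [-0.108, 0.994, -0.0], [0.0, -0.0, -1.0]]
contact_force: [-4.0, 0.8, 5.4]
width: -0.002
finger_force: 3.4
```

```bash
python3 -m crank '[[[0,0,0.001],[0,0,0],0],[[0,0,0.001],[0,0,0],0],[[0,0,0.001],[0,0,0],0],[[0,0,0],[0,0,0],0],[[0,0,0],[0,0,0],0],[[0,0,0],[0,0,0],0],[[0,0,0],[0,0,0],0],[[0,0,0],[0,0,0],0]]'
python3 - <<'E'
from rig import eyes
import cv2
p=eyes.get_image('scene');cv2.imwrite('pics/s2.png',cv2.resize(p['pixels'][210:420,150:330],None,fx=2.8,fy=2.8,interpolation=2))
E
```

```text
time: 7.32
tcp_pos: [444.0, -270.3, 72.2]
ee_rot: [[-0.994, -0.109, 0.002], [-0.109, 0.994, -0.0], [-0.002, -0.001, -1.0]]
contact_force: [0.2, 1.2, 7.4]
width: 0.004
finger_force: 3.4
```

View pics/s2.png

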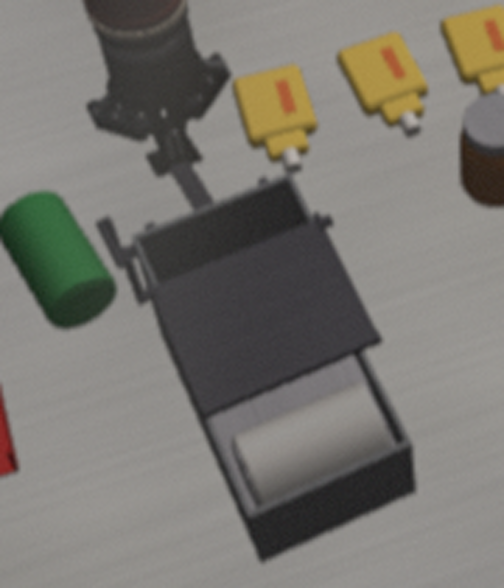

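The lid stands about level and the can lies in the tray at crop (315,440). I press the last few millimetres to the stop.

```bash
python3 -m crank '[[[0,0,0.001],[0,0,0],0],[[0,0,0.001],[0,0,0],0],[[0,0,0.001],[0,0,0],0],[[0,0,0.001],[0,0,0],0],[[0,0,0],[0,0,0],0],[[0,0,0],[0,0,0],0],[[0,0,0],[0,0,0],0],[[0,0,0],[0,0,0],0]]'
```

```text
time: 8.03
tcp_pos: [444.6, -270.6, 70.1]
ee_rot: [[-0.994, -0.109, 0.003], [-0.109, 0.994, -0.001], [-0.003, -0.002, -1.0]]
contact_force: [-3.4, 5.7, 22.7]
width: -0.0
finger_force: 10.5
```

The stop is reached: the force rose to 22.7 N. I let the lever up at about 40 mm/s along the arc.

```bash
python3 -m crank '[[[0.001,0,-0.0033],[0,0,0],0],[[0.0015,0,-0.0033],[0,0,0],0],[[0.001,0,-0.0033],[0,0,0],0],[[0.0015,0,-0.0033],[0,0,0],0],[[0.001,0,-0.0033],[0,0,0],0],[[0.001,0,-0.0033],[0,0,0],0],[[0.001,0,-0.0033],[0,0,0],0],[[0.001,0,-0.0033],[0,0,0],0]]'
python3 -m crank '[[[0.001,0,-0.0033],[0,0,0],0],[[0.001,0,-0.0033],[0,0,0],0],[[0.0005,0,-0.0033],[0,0,0],0],[[0.0005,0,-0.0033],[0,0,0],0],[[0.0005,0,-0.0033],[0,0,0],0],[[0.0005,0,-0.0033],[0,0,0],0],[[0,0,-0.0033],[0,0,0],0],[[0,0,-0.0033],[0,0,0],0]]'
```

```text
time: 8.7
tcp_pos: [435.3, -271.5, 94.9]
ee_rot: [[-0.994, -0.109, 0.002], [-0.109, 0.994, -0.001], [-0.002, -0.001, -1.0]]
contact_force: [2.2, 0.7, 6.6]
width: 0.003
finger_force: 3.0
time: 9.37
tcp_pos: [431.2, -271.9, 121.1]
ee_rot: [[-0.994, -0.109, 0.002], [-0.109, 0.994, -0.001], [-0.002, -0.001, -1.0]]
contact_force: [2.1, -0.4, 5.1]
width: -0.002
finger_force: 2.7
```

```bash
python3 -m crank '[[[0,0,-0.0033],[0,0,0],0],[[0,0,-0.0033],[0,0,0],0],[[0,0,-0.0033],[0,0,0],0],[[0,0,-0.0033],[0,0,0],0],[[0,0,-0.0033],[0,0,0],0],[[-0.0005,0,-0.0033],[0,0,0],0],[[-0.0005,0,-0.0033],[0,0,0],0],[[-0.0005,0,-0.0033],[0,0,0],0]]'
```

```text
time: 10.03
tcp_pos: [432.2, -271.6, 147.3]
ee_rot: [[-0.994, -0.109, 0.0], [-0.109, 0.994, -0.0], [-0.0, -0.0, -1.0]]
contact_force: [4.1, -2.4, 3.9]
width: 0.001
finger_force: 2.1
```

```bash
python3 -m crank '[[[-0.0005,0,-0.0033],[0,0,0],0],[[-0.0005,0,-0.0033],[0,0,0],0],[[-0.0005,0,-0.0033],[0,0,0],0],[[-0.001,0,-0.0033],[0,0,0],0],[[-0.001,0,-0.0033],[0,0,0],0],[[-0.001,0,-0.0033],[0,0,0],0],[[-0.001,0,-0.0033],[0,0,0],0],[[-0.001,0,-0.0033],[0,0,0],0]]'
python3 -m crank '[[[-0.0015,0,-0.003],[0,0,0],0],[[-0.001,0,-0.003],[0,0,0],0],[[-0.0015,0,-0.003],[0,0,0],0],[[-0.001,0,-0.003],[0,0,0],0],[[-0.0015,0,-0.003],[0,0,0],0],[[0,0,-0.003],[0,0,0],0],[[0,0,-0.003],[0,0,0],0],[[0,0,-0.003],[0,0,0],0]]'
python3 -m crank '[[[0,0,-0.002],[0,0,0],0],[[0,0,-0.003],[0,0,0],0],[[0,0,-0.005],[0,0,0],0],[[0,0,-0.008],[0,0,0],0],[[0,0,-0.015],[0,0,0],0],[[0,0,-0.02],[0,0,0],0],[[0,0,-0.02],[0,0,0],0],[[0,0,-0.01],[0,0,0],0]]'
python3 - <<'E'
from rig import eyes
import cv2
p=eyes.get_image('scene');cv2.imwrite('pics/s3.png',cv2.resize(p['pixels'][150:420,100:440],None,fx=2.2,fy=2.2,interpolation=2))
E
```

```text
time: 10.7
tcp_pos: [438.5, -270.6, 173.6]
ee_rot: [[-0.994, -0.109, -0.0], [-0.109, 0.994, 0.0], [0.0, 0.0, -1.0]]
contact_force: [2.2, -1.2, 3.7]
width: 0.001
finger_force: 1.8
time: 11.37
tcp_pos: [444.5, -269.5, 197.1]
ee_rot: [[-0.994, -0.109, -0.001], [-0.109, 0.994, 0.001], [0.001, 0.001, -1.0]]
contact_force: [-0.5, 0.5, 0.1]
width: -0.001
finger_force: 0.0
time: 12.03
tcp_pos: [445.3, -270.4, 283.4]
ee_rot: [[-0.994, -0.109, 0.002], [-0.109, 0.994, -0.002], [-0.002, -0.002, -1.0]]
contact_force: [-1.2, -0.7, -0.4]
width: -0.001
finger_force: 0.0
```

View pics/s3.png

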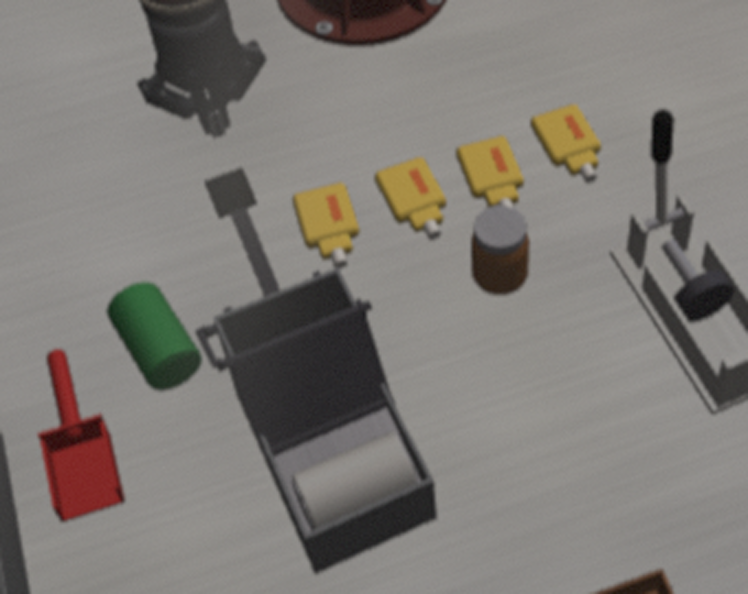

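The lid is shut, the paddle is up at crop (231,192), and the can lies against the tray's end wall at (357,478). The gripper is clear and everything else is where it was. I hold still for one call, then hand in.

```bash
python3 -m crank '[[[0,0,0],[0,0,0],0],[[0,0,0],[0,0,0],0],[[0,0,0],[0,0,0],0],[[0,0,0],[0,0,0],0],[[0,0,0],[0,0,0],0],[[0,0,0],[0,0,0],0],[[0,0,0],[0,0,0],0],[[0,0,0],[0,0,0],0]]'; python3 -c "
from rig import robot
print(robot.sign_off())"
```

```text
time: 12.75
tcp_pos: [444.9, -269.9, 280.2]
ee_rot: [[-0.994, -0.109, -0.0], [-0.109, 0.994, 0.0], [0.0, 0.0, -1.0]]
contact_force: [0.3, -0.3, 0.5]
width: -0.003
finger_force: 0.0
the job is handed in; nothing more can be done
None
```

I pressed the lever to its stop, the can rolled into the catch tray, and I let the lever up over about 3 s until the lid was shut; the arm finished clear and I handed the job in at about 13 s, with no verdict returned.

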